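Hold a spread retaining ring at the groove of a wheel axle

TASK

Pick the circlip pliers up from their wooden rest by squeezing the orange handles fully, which spreads the steel retaining ring on their tips, and slide the spread ring level down over the upright axle stub until it lies around the dark groove just above the brass washer. Do it gently, keep the ring fully spread all the way, and leave everything else on the bench where it is. Finish while still holding: the gripper keeps the handles squeezed and carries the pliers, with the ring spread at the groove and not leaning on the washer or the axle.

Things in the scene. Friction and masses are not known exactly. Their poses are not given: they have to be found in the camera images.
- pliers: Loose bent-tip circlip pliers, 0.25 kg, 210 mm long, lying flat, the ring already hooked on the tips. Origin on the pivot axis at the handles' underside; x points from handles to ring, y to the left handle, z up. Orange handles: x -118 to -34 mm, 14 mm high. Pivot boss 22 mm across, 17 mm high. Jaws run forward to x = 54 mm and bend down into the ring's lugs. Handles move symmetrically about x.
- pliers_grip (a point): Place to grip, on the centre line midway between the handles: 60 mm behind the pivot, 7 mm above the handles' underside (43 mm over the bench on the rest). Fingers come from above, one outside each handle, and close along the pliers' y. Width here over the handles: 60 mm released (outer faces diverge to the rear, 8 degrees each), 40 mm fully squeezed (faces parallel).
- ring_centre (a point): Centre of the steel retaining ring (flat C, 3 mm thick, 42 mm across): 72 mm ahead of the pivot on the centre line, 17 mm below the grip point. Fully spread the ring is round about this point, 34 mm clear inside; released, its two arms pinch in and the axle cannot enter. The ring's underside is 1.5 mm below this point; nothing of the pliers reaches lower.
- jaw_left (a joint): Squeeze of the pliers, rad: 0 released (ring pinched), 0.137 fully squeezed (ring fully spread, firm stop); above 0.115 counts as spread. A spring resists with about 6 to 10 N on each handle at the grip point, so grip with 30 N or more. The right handle and the ring's arms move along.
- rest: Fixed dark wooden rest, base 132 x 100 x 6 mm, with two posts 36 mm high that carry the pliers under the pivot and under the handle ends; between the posts (76 mm apart) there is room for fingers. Origin on the bench below the pivot; its x points the way the pliers lie.
- axle: Fixed wooden board 150 x 150 x 26 mm with an upright steel axle stub that carries a black wheel (100 mm across, top at 62 mm height) and a brass washer (52 mm across, top at 69 mm). Origin on the bench below the axle; z up the axle. The axle is 30 mm thick; its conical tip narrows from 30 mm at 89 mm height to 20 mm at 97 mm, the top.
- groove (a point): Middle of the dark groove (26 mm in diameter, 6 mm wide, directly above the brass washer) on the axle's centre line, 72 mm above the bench.
- axle_tip (a point): Top of the axle on its centre line, 97 mm above the bench.
- tape: Bystander: pale roll of tape, 72 mm across, 24 mm high, origin under its centre.
- glue: Bystander: yellow glue bottle, 54 mm across, 150 mm tall, origin under its centre.
- mallet: Bystander: hammer with a wooden handle lying on the bench, about 240 mm long.
- offcut: Bystander: pine offcut 160 x 45 x 30 mm, origin under its centre.
- spare_wheel: Bystander: second black wheel lying flat, 100 mm across, 33 mm high, origin under its centre.
- screw_cup: Bystander: small blue bowl, 72 mm across, 50 mm high, origin under its centre.
- spacer: Bystander: brass spacer sleeve 26 mm across, 18 mm high, standing on a corner of the axle's board, 81 mm from the axle.
Things that resemble listed ones, but are neither listed nor needed, are in the scene too. Leave any purple or red look-alike of the pliers alone.

How it is judged:
By the outcome, as a careful person would: the job done as asked, in the order asked, and still so for the second after the job is handed in, while the arm keeps its last pose, push and grip.
It also fails if it takes over 42 s, if anything falls off the work surface, if the arm or the gripper's body presses on something with over 40 N, if the wrist force passes 120 N, or if a joint passes its speed limit or range.

ROBOT

A 6-joint arm with a two-finger parallel gripper is mounted at the origin on the work surface. World frame = base frame: x ahead of the robot, y to its left, z up, the work surface at z = 0. Lengths are in mm, angles in rad, forces in N, time in s.
With the tool pointing down it reaches from about 225 to 875 mm from the base axis. Payload 3.4 kg.
Tool frame: the origin (TCP) lies between the finger pads; the fingertips stand 19 mm ahead of it and the grasp point (between the pads) is the TCP; x points along the fingers, z is the direction in which the jaws open and shut, and the axes are right-handed (so a half turn about x gives the same grasp; the last joint's range is limited). The gripper opens to 85 mm and grips with 20 to 120 N. Pads are 22 mm wide; open, the fingers measure 114 mm over their backs; the gripper's body (76 mm by 85 mm) begins 54 mm behind the grasp point. The pads swing forward as they close: fully open they stand 13 mm farther back than shut.
Start: joints at [1.114, 0.276, 1.505, -0, 1.361, -0.121], TCP at [189.494, 542.912, 250.328] pointing down, gripper open.
Joint ranges: [-2.89, 2.89], [-0.75, 2.08], [0.22, 2.7], [-1.18, 4.32], [0.11, 2.71], [-2.7, 2.7]. Speed limits (rad/s): [2.57, 2.57, 3.14, 3.14, 3.14, 3.14].

INTERFACE

Orientations are given as a 3x3 rotation matrix whose columns are the frame's x, y, z axes.
In Python, from bench import r gives the robot as it stands. The module is installed in compiled form; this text tells all that it offers. Calls block until the motion is done:
- r.movep(position, orientation): joint-space move of the TCP to a pose.
- r.move_linear(position, ori=None, v=150, guard=None): straight line of the TCP; ori=None keeps the orientation; v is the mean speed in mm/s. With guard (N) it stops when the force on the tool has changed by that much, and returns True; else False.
- r.goto_joints(angles): joint-space move.
- r.set_gripper(opening): finger opening in mm; the grip force is fixed at half the most; returns when the fingers have stopped.
- r.pause(seconds).
- r.solve_ik(position, orientation): joint angles nearest the present ones, or None.
- r.camera(name): name is "side" or "top" or "wrist"; returns a dict with "image" (400x640x3 uint8, red, green, blue), "fx", "fy", "cx", "cy" (pixels), "position" and "attitude" of the camera in the world. Camera axes: x right, y up, looking along -z (the intrinsics and any distortion apply to the point x, -y, -z); pixel columns grow to the right and rows downward; lengths in mm; the calibration is good to about 2 mm. A picture is of the moment at which its call begins. There is no depth.
A pose or a line that the arm cannot do raises r.IKError and nothing moves.
- r.hand_in(): hands the job in, once; it reports no verdict.
Readings, each from a call of its own:
- r.current_time_s(): time.
- r.current_qpos(): joint angles.
- r.current_joint_vel(): joint speeds.
- r.current_effort(): joint torques, N m.
- r.current_ee_pos(): TCP position.
- r.current_tcp_rot(): TCP orientation.
- r.current_force(): force on the tool from outside, world axes, zero at the start.
- r.current_ft_torque(): the same for the moment, N m.
- r.current_width(): finger opening in mm.
Only numpy, scipy, OpenCV 4.12 (cv2) and the standard library are available. Lean on these libraries where they do the work, as an engineer would, in place of code of your own. Each camera call takes 0.05 s, during which the arm holds its last target.

## Working session

There is one attempt and no reset: what is moved stays moved. The work goes in short steps, each a Python script; the robot and the scene stay as the last script left them, time stands still between calls to the robot, and variables do not carry over. Pictures are saved under pics/ and viewed, and the job is handed in when it is done.

```bash
mkdir -p pics
python3 - <<'E'
from bench import r
import cv2
for n in ["top","side","wrist"]:
    c=r.camera(n); cv2.imwrite(f"pics/{n}0.png",c["image"][:,:,::-1])
    print(n,{k:c[k] for k in c if k!="image"})
print(r.current_time_s(), r.current_tcp_rot(), r.current_width())
E
```

```text
top {'fx': 369.7054408959165, 'fy': 369.7054408959165, 'cx': 322.7158973401366, 'cy': 200.0543027375668, 'position': array([ 342.0597102 ,  -29.95274739, 1167.73906051]), 'attitude': array([[ 0.006063  ,  0.98253237, -0.18599296],
       [-0.99996422,  0.00705436,  0.00466877],
       [ 0.00589928,  0.185958  ,  0.98253998]])}
side {'fx': 450.21636185142023, 'fy': 450.21636185142023, 'cx': 315.38025077494734, 'cy': 192.5010330206581, 'position': array([ 625.73213758, 1019.73104386,  819.62594414]), 'attitude': array([[-0.99773085, -0.04059858,  0.05371138],
       [ 0.06726258, -0.56567847,  0.8218781 ],
       [-0.00298372,  0.8236259 ,  0.56712562]])}
wrist {'fx': 293.874702493596, 'fy': 293.874702493596, 'cx': 317.45569280799157, 'cy': 199.8103303031165, 'position': array([116.85863398, 567.99089087, 372.72279226]), 'attitude': array([[ 0.32884117, -0.9010069 , -0.28293118],
       [ 0.94438226,  0.31298248,  0.10091639],
       [-0.00237386, -0.30038065,  0.95381645]])}
0.15 [[-6.17345264e-04 -9.44142576e-01  3.29536669e-01]
 [-1.29127365e-03  3.29537209e-01  9.44141706e-01]
 [-9.99998976e-01  1.57339395e-04 -1.42258466e-03]] 85.59643472917612
```

View pics/top0.png

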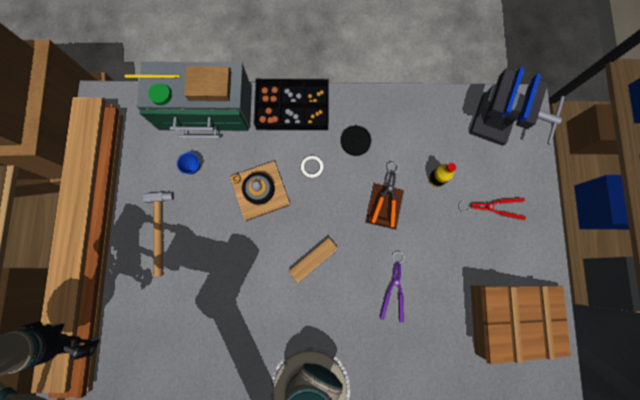

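View pics/side0.png

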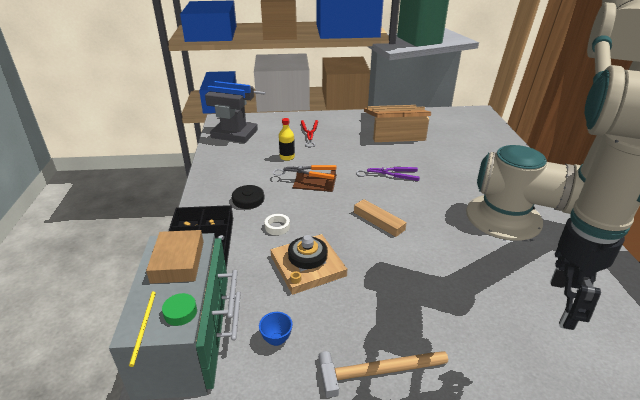

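View pics/wrist0.png

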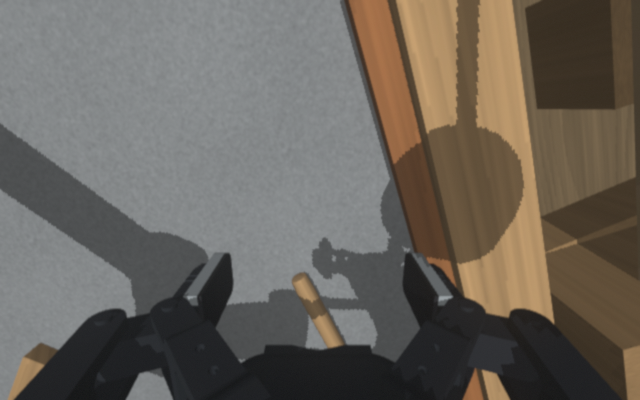

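Candidates in the top view are the orange-handled pliers on the dark rest (385,195), the purple look-alike (397,285) and the red one (497,207). I choose the orange pair on the rest. The axle is the stub with the wheel on a board at (260,188), and the plain black wheel at (356,140) is the spare. Next I'll check both in close crops.

```bash
cat > h.py <<'E'
import numpy as np, cv2
def ray(c,u,v):
    d=np.array([(u-c["cx"])/c["fx"],-(v-c["cy"])/c["fy"],-1.0]); return c["attitude"]@d
def onplane(c,u,v,z):
    d=ray(c,u,v); p=np.array(c["position"]); return p+d*(z-p[2])/d[2]
def proj(c,P):
    q=c["attitude"].T@(np.array(P,float)-c["position"])
    return c["cx"]+c["fx"]*q[0]/-q[2], c["cy"]-c["fy"]*q[1]/-q[2]
def crop(c,u0,v0,w,h,s,fn):
    im=c["image"][v0:v0+h,u0:u0+w,::-1]
    cv2.imwrite(fn,cv2.resize(im,None,fx=s,fy=s,interpolation=cv2.INTER_CUBIC))
def Rdown(yaw):  # tool x down, tool z (jaw dir) horizontal at yaw
    x=np.array([0,0,-1.]); z=np.array([np.cos(yaw),np.sin(yaw),0]); return np.column_stack([x,np.cross(z,x),z])
E
python3 - <<'E'
from bench import r
from h import *
c=r.camera("top")
crop(c,350,145,80,100,6,"pics/tp.png"); crop(c,220,145,100,80,7,"pics/ta.png")
s=r.camera("side"); crop(s,260,155,90,40,8,"pics/sp.png")
for n,u,v,z in [("pivot",387,184,50),("axle",258,187,97)]: print(n,onplane(c,u,v,z))
E
```

```text
pivot [ 605.82502733 -234.60935119   50.        ]
axle [582.75508462 157.03765405  97.        ]
```

View pics/tp.png

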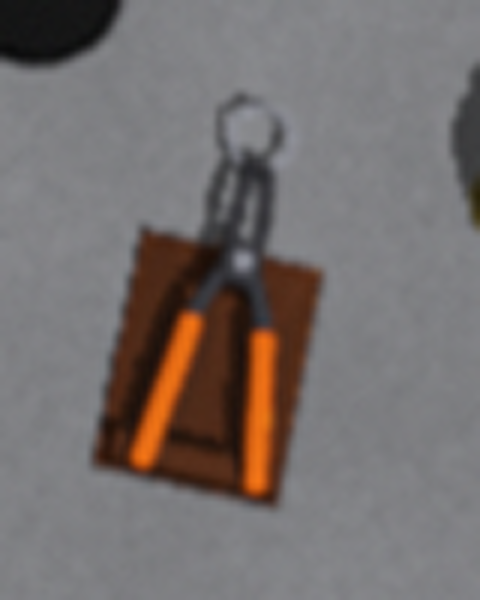

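View pics/ta.png

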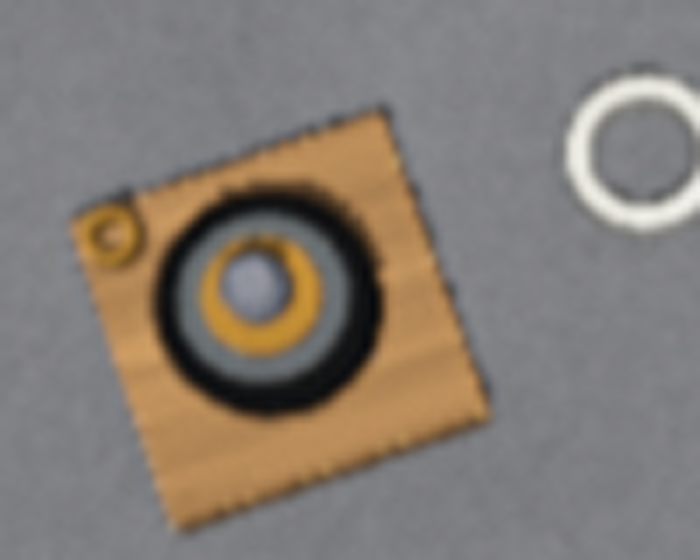

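View pics/sp.png

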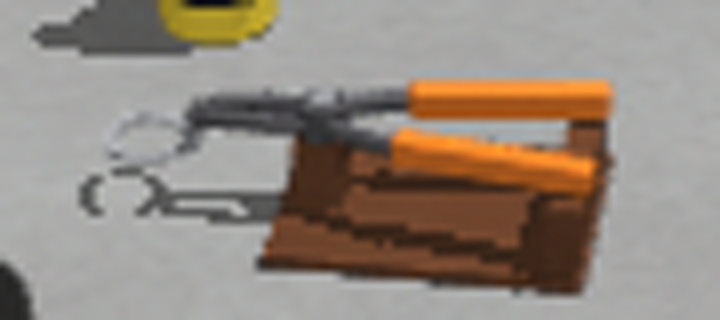

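Crops confirm it: the orange pliers lie on the dark rest with the boss near (390.3,188.6), the ring near (391.4,166.6) and the handle ends around (383,224). The axle tip is near (256.6,185.8). Next I compute a pose and take a closer wrist view.

Run:
```python
from bench import r
from h import *
c=r.camera("top")
def px(u,v,u0,v0,s): return (u+.5)/s-.5+u0,(v+.5)/s-.5+v0
piv=onplane(c,*px(242,262,350,145,6),52); ring=onplane(c,*px(249,130,350,145,6),26)
hm=onplane(c,*px(200,476,350,145,6),48)
ax=onplane(c,*px(256,284,220,145,7),97); was=onplane(c,*px(261,296,220,145,7),69)
print(piv,ring,hm,ax,was)
d=ring-hm; yaw=np.arctan2(d[1],d[0]); print(np.degrees(yaw),np.hypot(*(ring-piv)[:2]),np.hypot(*(hm-piv)[:2]))
e=np.array([np.cos(yaw),np.sin(yaw)]); g=piv[:2]-60*e; print(g)
R=Rdown(yaw-np.pi/2); print(R)
q0=r.current_qpos()
for P,RR in [((*(g-30*e),160),R),((*(g),39),R),((*(ax[:2]-132*e),89),R),((*(ax[:2]-132*e),200),R)]:
    print(r.solve_ik(P,RR))
np.save("p.npy",np.array([*g,yaw,*ax[:2]]))
r.movep((*(g-30*e),165),R)
print(r.current_time_s(),r.current_qpos())
w=r.camera("wrist"); cv2.imwrite("pics/w1.png",w["image"][:,:,::-1])
np.save("w1.npy",w,allow_pickle=True)
```

```text
[ 591.92517544 -242.92069926   52.        ] [ 669.9244485  -253.62684274   26.        ] [ 481.31221435 -219.23072547   48.        ] [588.35879367 162.75993459  97.        ] [589.46877112 165.41757462  69.        ]
-10.335126424451992 78.73060463389896 113.1213596943314
[ 532.89866137 -232.15637684]
[[ 0.          0.98377523 -0.17940537]
 [ 0.         -0.17940537 -0.98377523]
 [-1.          0.          0.        ]]
[-5.49301554e-01  3.07782334e-01  1.69570982e+00 -4.44089210e-16
  1.13810050e+00  1.20187676e+00]
[-5.30533885e-01  4.75288921e-01  1.77707810e+00 -4.44089210e-16
  8.89225632e-01  1.22064443e+00]
[ 2.45533857e-01  3.07909025e-01  1.91107212e+00 -4.44089210e-16
  9.22611507e-01  1.99671217e+00]
[ 2.45533857e-01  1.91445495e-01  1.75179799e+00 -4.44089210e-16
  1.19834917e+00  1.99671217e+00]
3.2333 [-5.48090684e-01  3.03170356e-01  1.68849267e+00  3.24412103e-04
  1.14979449e+00  1.20182825e+00]
```

```bash
sleep 1
```

```text
(no output)
```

View pics/w1.png

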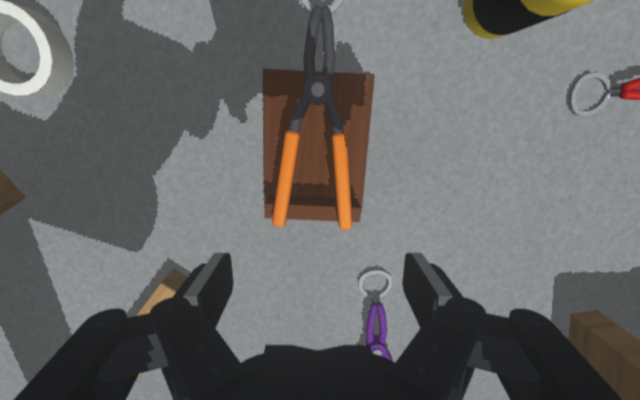

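Wrist view shows the orange pliers on the rest with the boss at (318,90) and handle ends at (280,225) and (346,227). I'll refine the pose from these.

Run:
```python
from h import *
w=np.load("w1.npy",allow_pickle=True).item()
crop(w,255,60,130,180,4.4,"pics/w1c.png")
hsv=cv2.cvtColor(w["image"],cv2.COLOR_RGB2HSV)
m=cv2.inRange(hsv,(8,190,150),(22,255,255))
n,l,st,ce=cv2.connectedComponentsWithStats(m)
G=[]
for i in range(1,n):
    if st[i,4]>200:
        ys,xs=np.nonzero(l==i); 
        P=np.array([onplane(w,x,y,48)[:2] for x,y in zip(xs,ys)])
        mu=P.mean(0); U,S,V=np.linalg.svd(P-mu,full_matrices=False); print(st[i],mu,np.degrees(np.arctan2(V[0,1],V[0,0])),np.ptp((P-mu)@V[0])); G.append(mu)
b=onplane(w,318,90,53); print("boss",b)
m=np.mean(G[:2],0); d=b[:2]-m; print(m,np.hypot(*d),np.degrees(np.arctan2(d[1],d[0])))
```

```text
[274 132  25  92 640] [ 538.40868719 -206.22841214] 157.32822105298965 79.62484495171343
[333 135  17  75 530] [ 535.21431886 -250.82122433] 174.01693897718096 63.013910672253154
boss [ 591.39737033 -242.48660597   53.        ]
[ 536.81150303 -228.52481823] 56.34313113479248 -14.347323466484017
```

View pics/w1c.png

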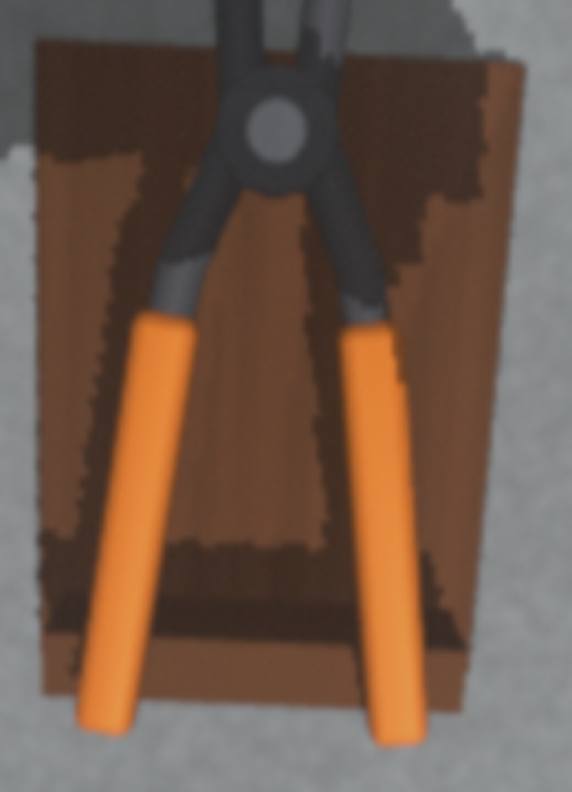

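Run:
```python
from bench import r
from h import *
w=np.load("w1.npy",allow_pickle=True).item()
f=lambda u,v,z:onplane(w,(u+.5)/4.4-.5+255,(v+.5)/4.4-.5+60,z)[:2]
A=[f(105,733,48),f(400,742,48),f(165,318,48),f(368,325,48)]
b=f(277,130,53); e=(A[0]+A[1])/2; s=(A[2]+A[3])/2
for n,p in [("end",e),("start",s)]:
    d=b-p; print(n,p,np.hypot(*d),np.degrees(np.arctan2(d[1],d[0])))
d=s-e; print(np.degrees(np.arctan2(d[1],d[0])), np.hypot(*(A[0]-A[1])))
c=r.camera("top")
for yaw in (-12,-13,-14,-15):
    y=np.radians(yaw); k=np.array([np.cos(y),np.sin(y)])
    print(yaw,[np.round(((np.array(proj(c,(*(b+x*k),z)))-[349.5,144.5])*6-.5),0) for x,z in ((72,26),(0,53),(-116,48))])
```

```text
end [ 480.73251692 -217.25027859] 114.08298849472806 -12.669867872472805
start [ 560.54182299 -234.6753091 ] 32.39907208679377 -13.56136302438074
-12.316301365240655 59.214333302826475
-12 [array([256., 144.]), array([241., 261.]), array([198., 481.])]
-13 [array([258., 144.]), array([241., 261.]), array([194., 480.])]
-14 [array([261., 145.]), array([241., 261.]), array([190., 480.])]
-15 [array([263., 145.]), array([241., 261.]), array([186., 478.])]
```

Run:
```python
from bench import r
from h import *
yaw=np.radians(-12.5); k=np.array([np.cos(yaw),np.sin(yaw)])
g=np.array([591.4,-242.5])-60*k; R=Rdown(yaw-np.pi/2)
np.save("g.npy",np.array([*g,yaw]))
r.movep((*g,110),R)
print(r.current_force())
hit=r.move_linear((*g,41),v=100,guard=8)
print(hit,r.current_ee_pos(),r.current_force(),r.current_time_s())
r.set_gripper(64)
print(r.current_width(),r.current_force(),r.current_time_s())
w=r.camera("wrist"); cv2.imwrite("pics/w2.png",w["image"][:,:,::-1])
s=r.camera("side"); crop(s,230,60,150,140,5,"pics/s2.png")
```

```text
[-0.69271041  0.36777741  0.28343095]
False [ 533.3266154  -229.861195     41.77260774] [ 0.37634379 -0.22723803 -0.12759155] 4.5333
63.87232112662961 [0.45941591 0.2492783  0.09233043] 4.8833
```

View pics/w2.png

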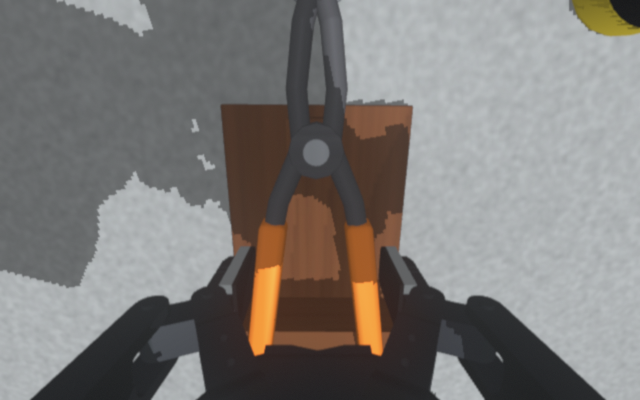

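View pics/s2.png

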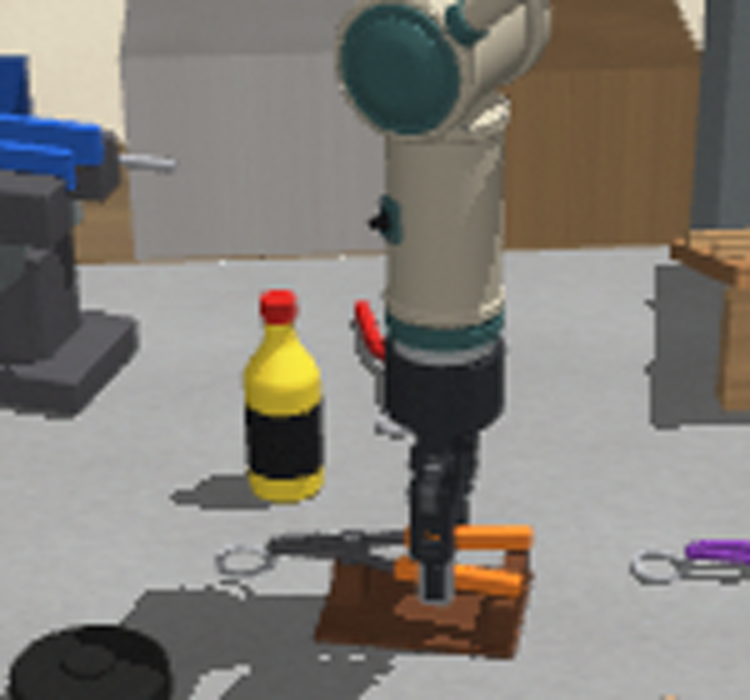

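The handles sit centred between the fingers, with the boss at (316,152) and gaps of a few px each side. Next: squeeze in stages, watching the force and raising slightly as the pads swing down.

Run:
```python
from bench import r
from h import *
g=np.load("g.npy")
z=41.8
for w,dz in [(57,0),(52,.8),(47,.8),(43,.7),(38,.5),(20,0)]:
    if dz: z+=dz; r.move_linear((g[0],g[1],z),v=20)
    r.set_gripper(w)
    print(w,round(r.current_width(),2),np.round(r.current_force(),1),np.round(r.current_ee_pos(),2),round(r.current_time_s(),2))
w=r.camera("wrist"); cv2.imwrite("pics/w3.png",w["image"][:,:,::-1])
```

```text
57 57.47 [-1.1 -0.1  5.4] [ 532.75 -229.5    41.54] 5.22
52 52.09 [-1.7 -0.2  3.2] [ 532.5  -229.44   42.59] 5.71
47 47.2 [-1.2  0.1  1.8] [ 532.73 -229.5    43.5 ] 6.19
43 43.4 [-0.9  0.6  0.1] [ 532.84 -229.53   44.14] 6.67
38 38.75 [-1.6  0.1  1.2] [ 532.8  -229.4    44.81] 7.13
20 37.24 [-2.4  2.4  5.4] [ 532.83 -229.43   45.09] 7.35
```

View pics/w3.png

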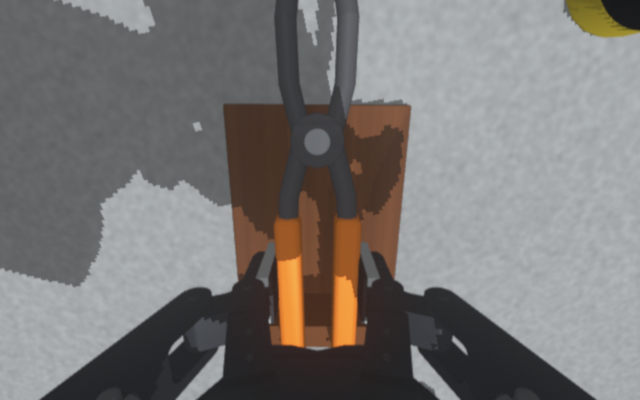

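The pliers are fully squeezed: the handles look parallel, the width is at its stop and the boss is at (317,140). Next, a gentle lift and a check of how they hang.

Run:
```python
from bench import r
from h import *
g=np.load("g.npy")
r.move_linear((g[0],g[1],65),v=40)
print(r.current_width(),np.round(r.current_force(),1))
r.move_linear((g[0],g[1],170),v=120)
print(r.current_width(),np.round(r.current_force(),1),np.round(r.current_ft_torque(),2),r.current_ee_pos(),r.current_time_s())
w=r.camera("wrist"); cv2.imwrite("pics/w4.png",w["image"][:,:,::-1])
np.save("w4.npy",w,allow_pickle=True)
s=r.camera("side"); np.save("s4.npy",s,allow_pickle=True); crop(s,230,60,150,120,5,"pics/s4.png")
c=r.camera("top"); np.save("t4.npy",c,allow_pickle=True); crop(c,340,130,100,90,6,"pics/t4.png")
```

```text
37.63446175291262 [-0.4 -0.2 -3.1]
37.15113820890798 [ 0.3  0.3 -2.8] [-0.02  0.09 -0.01] [ 532.19501549 -229.17908808  169.11850267] 9.0833
```

View pics/w4.png

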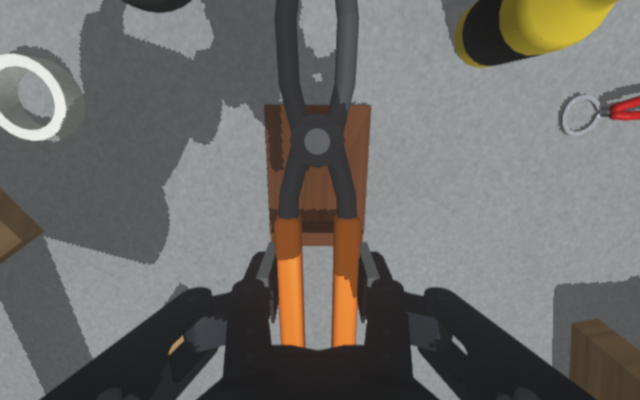

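View pics/s4.png

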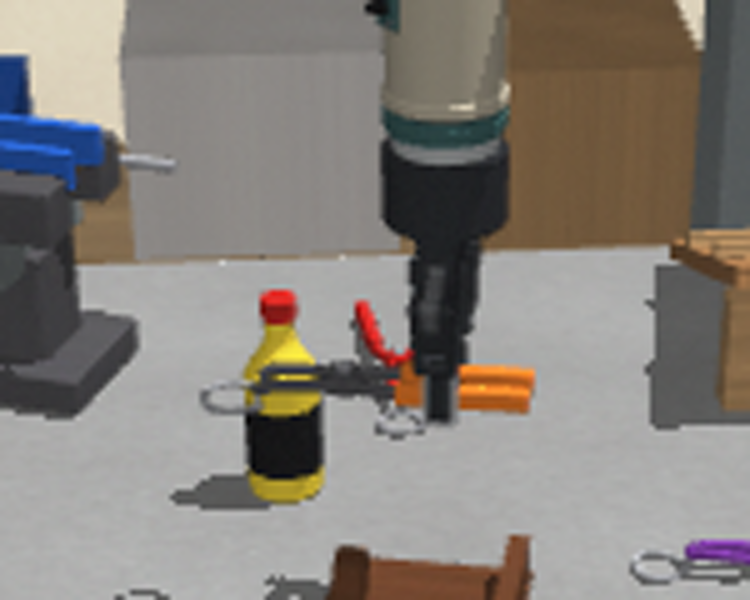

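View pics/t4.png

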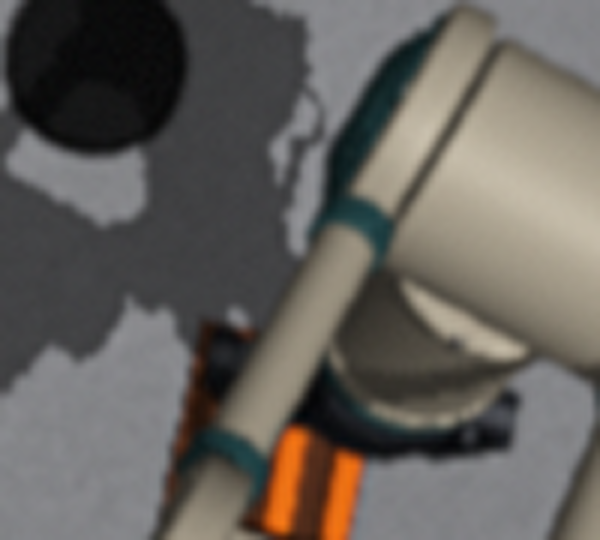

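Hanging level and still spread: the boss stays at (317,140) after the lift, and the side view shows the ring at crop (230,397). Now I calculate where the ring is relative to the TCP, and refine the axle.

Run:
```python
from bench import r
from h import *
w=np.load("w4.npy",allow_pickle=True).item(); s=np.load("s4.npy",allow_pickle=True).item()
T=r.current_ee_pos(); R=r.current_tcp_rot(); print(T, np.round(R,3))
b=onplane(w,317,140.3,T[2]+8); o=b-T; 
print("boss in tool fwd, right:",o@R[:,1],o@R[:,2])
# handle parallel direction
for v in (225,330): print(v)
yaw=np.radians(-12.5);k=np.array([np.cos(yaw),np.sin(yaw),0])
ring=b+72*k; ring[2]=T[2]-19
p=np.array(proj(s,ring)); print("pred ring in side crop",(p-[229.5,59.5])*5-.5)
for n,q in [("b",b)]: print((np.array(proj(s,q))-[229.5,59.5])*5-.5)
crop(s,262,125,60,30,12,"pics/s4c.png")
# axle in side
crop(s,285,225,50,40,12,"pics/s4a.png")
ss=r.camera("side"); tt=r.camera("top"); 
print("glue",onplane(tt,437,176,0))
for nm,cc,z in (("top",tt,97),("side",ss,97)): print(nm, proj(cc,(588.4,162.8,97)),proj(cc,(588.4,162.8,69)))
```

```text
[ 532.32218954 -229.22181663  168.97384941] [[-0.002  0.976 -0.216]
 [ 0.001 -0.216 -0.976]
 [-1.    -0.002 -0.001]]
boss in tool fwd, right: 64.42829491335229 -0.1275427144331386
225
330
pred ring in side crop [233.90541027 396.59924184]
[344.52724473 365.85641686]
glue [ 645.61591158 -407.68386839    0.        ]
top (np.float64(256.12989247971103), np.float64(185.12921847118486)) (np.float64(257.70466406744515), np.float64(187.20627817331584))
side (np.float64(308.02432465450903), np.float64(236.4329872883623)) (np.float64(308.1607397123186), np.float64(244.9887129883536))
```

View pics/s4c.png

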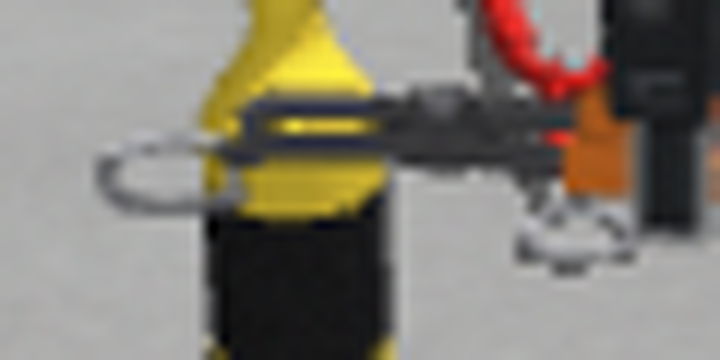

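View pics/s4a.png

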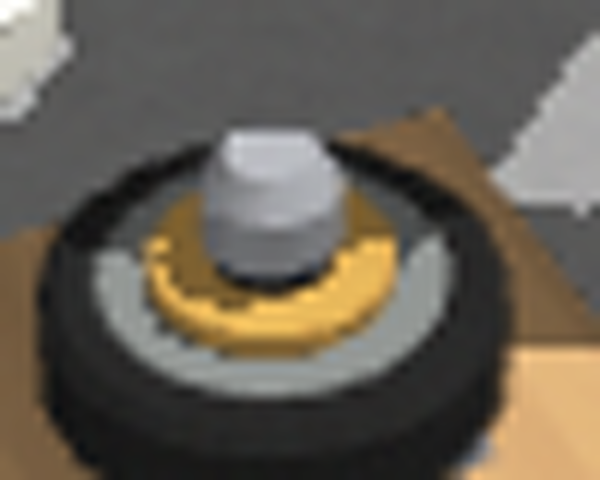

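Run:
```python
from bench import r
from h import *
R=Rdown(0.0)  # pliers heading +y: tool y=+y ?
print(R[:,1])
P=(589.0,27.1,165)
print(r.solve_ik(P,R))
r.move_linear(P,ori=R,v=130)
print(r.current_time_s(),r.current_width(),np.round(r.current_force(),1),r.current_ee_pos())
w=r.camera("wrist"); cv2.imwrite("pics/w5.png",w["image"][:,:,::-1]); np.save("w5.npy",w,allow_pickle=True)
s=r.camera("side"); np.save("s5.npy",s,allow_pickle=True); crop(s,270,180,80,80,7,"pics/s5.png")
c=r.camera("top"); np.save("t5.npy",c,allow_pickle=True); crop(c,215,145,110,80,7,"pics/t5.png")
```

```text
[-0.  1.  0.]
[-7.19980255e-02  3.55817166e-01  1.60660358e+00 -4.44089210e-16
  1.17917191e+00 -7.19980255e-02]
11.5083 37.48260950509147 [ 0.5 -0.4 -2.1] [588.96938884  26.71445823 165.02685434]
```

View pics/w5.png

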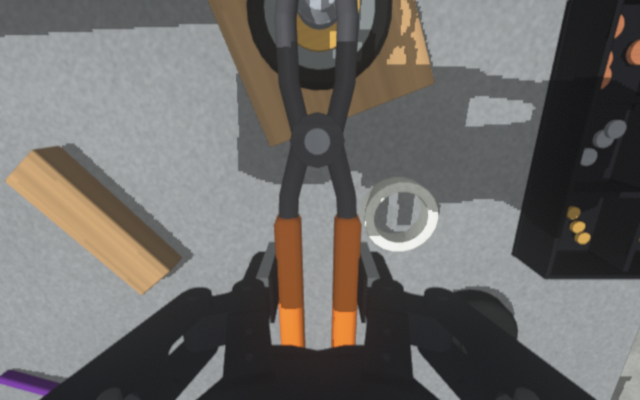

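View pics/s5.png

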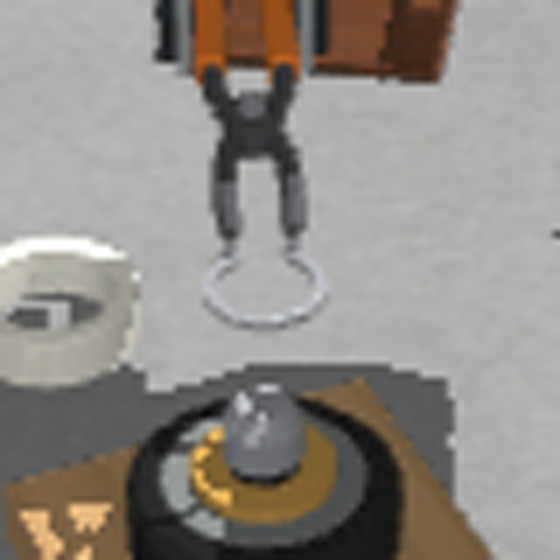

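View pics/t5.png

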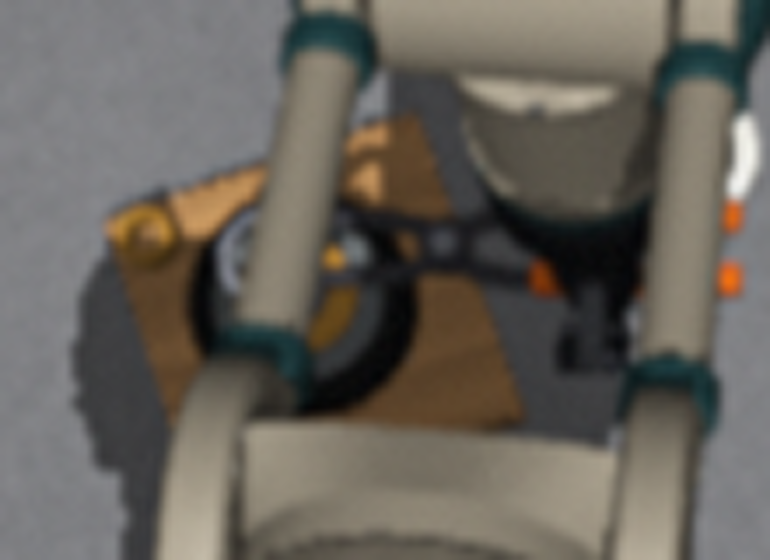

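The wrist view shows the axle tip between the jaws at (320,8), cut by the image edge. In the side crop, ring centre column (~266) and axle column (~265) agree laterally. The top view is partly hidden by the forearm. Backing off about 28 mm will bring the tip fully into the wrist view to get the distance along the pliers.

Run:
```python
from bench import r
from h import *
r.move_linear((589,-3,155),v=100); r.pause(.2)
print(r.current_time_s(),r.current_ee_pos())
w=r.camera("wrist"); np.save("w6.npy",w,allow_pickle=True); crop(w,240,0,160,160,4,"pics/w6.png"); np.save("T6.npy",r.current_ee_pos())
c=r.camera("top"); np.save("t6.npy",c,allow_pickle=True); crop(c,215,145,110,80,7,"pics/t6.png")
```

```text
12.325 [589.10731413  -2.72884796 155.15774165]
```

View pics/w6.png

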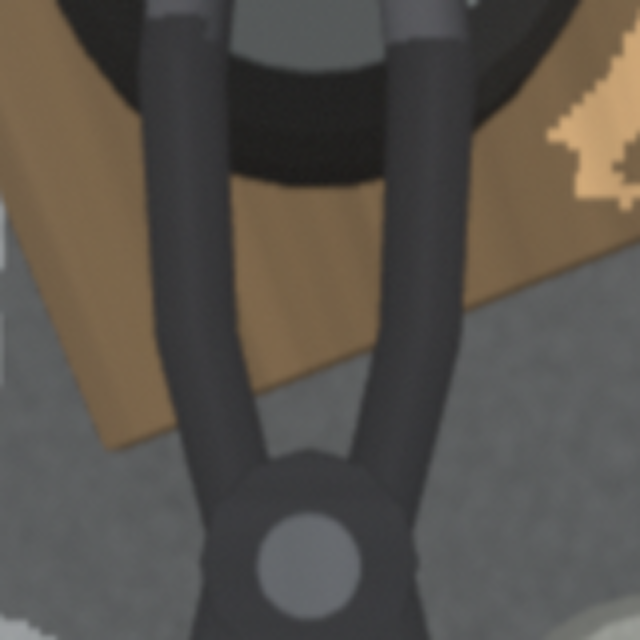

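View pics/t6.png

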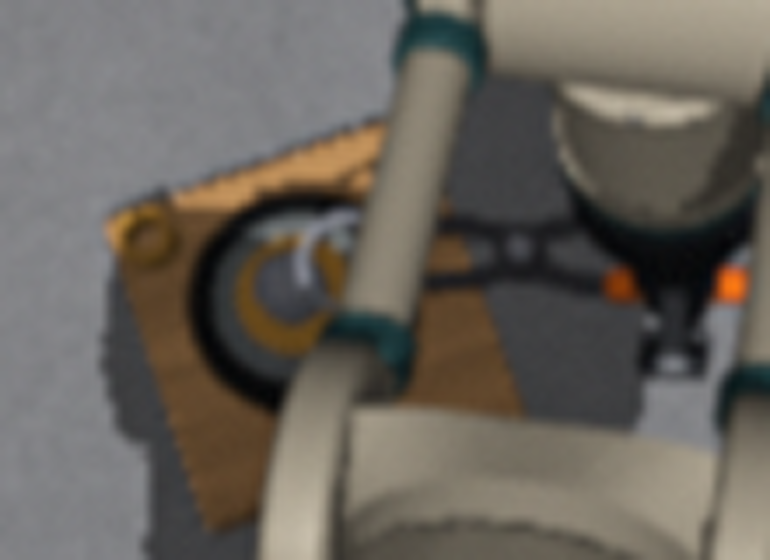

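I moved the wrong way: the tip went out of the image top. Going forward past the axle instead (ring well above the tip).

Run:
```python
from bench import r
from h import *
r.move_linear((589,65,158),v=120); r.pause(.2)
print(r.current_time_s(),r.current_ee_pos())
w=r.camera("wrist"); np.save("w7.npy",w,allow_pickle=True); crop(w,240,0,160,160,4,"pics/w7.png"); np.save("T7.npy",r.current_ee_pos())
c=r.camera("top"); np.save("t7.npy",c,allow_pickle=True); crop(c,215,145,110,80,7,"pics/t7.png")
```

```text
13.3417 [589.03752971  64.23729246 157.93243444]
```

View pics/w7.png

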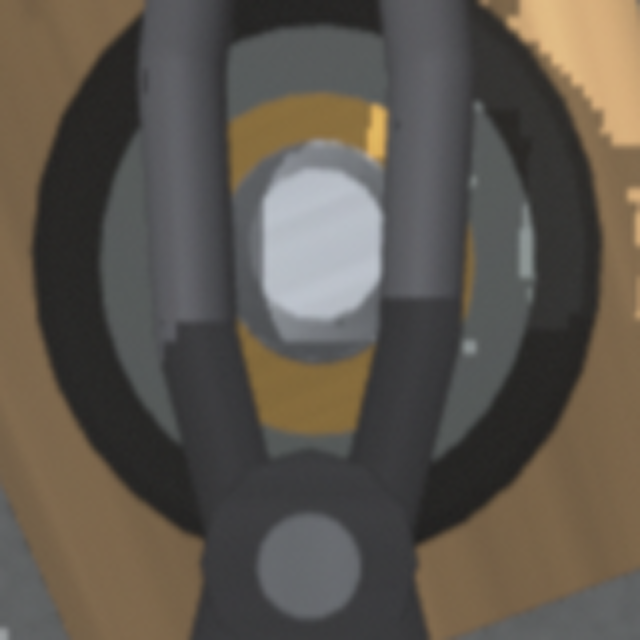

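View pics/t7.png

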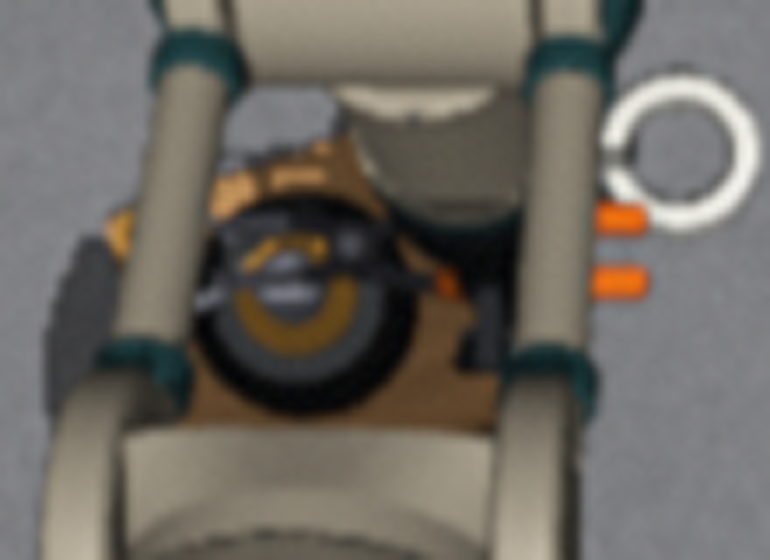

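Now the full tip is visible between the jaws: tip disc centre near crop (320,243), washer rows 92–435, boss (308,566).

Run:
```python
from h import *
w=np.load("w7.npy",allow_pickle=True).item(); T=np.load("T7.npy")
f=lambda u,v,z:onplane(w,(u+.5)/4-.5+240,(v+.5)/4-.5,z)
print(w["position"],T)
for n,(a,b),x,z in [("tip",(165,320),320,97),("axle89",(141,362),318,89),("washer",(92,435),316,69),]:
    A=f(x,a,z);B=f(x,b,z); print(n,A[:2],B[:2],"dia",B[1]-A[1],"cy",(A[1]+B[1])/2, "cx",(A[0]+B[0])/2)
W=[f(33,250,60),f(602,250,60)]; print("wheel",W, (W[0]+W[1])/2)
W=[f(100,250,62),f(535,250,62)]; print("hub", (W[0]+W[1])/2)
W=[f(235,250,93),f(382,250,97),f(262,250,97)]; print(W)
b=f(308,566,T[2]+8); print("boss",b, b-T)
J=[f((148+470)/2,100,T[2]+5),f((228+388)/2,100,T[2]+5)]; print("jaw mid",J)
h=np.load("w5.npy",allow_pickle=True).item()
```

```text
[589.03911223 141.03178709 281.10618671] [589.0385242   64.29015086 157.98167537]
tip [590.29041094 176.41067556] [590.33103382 156.21641413] dia -20.194261426023303 cy 166.3135448464801 cx 590.3107223829188
axle89 [590.04733341 181.07748813] [590.09258094 150.89617719] dia -30.181310944832603 cy 165.98683265799355 cx 590.0699571752133
washer [589.82398493 192.18487464] [589.87535708 140.12422994] dia -52.06064469670633 cy 166.15455229092848 cx 589.8496710051277
wheel [array([541.25505735, 170.4483107 ,  60.        ]), array([639.02532044, 170.42950059,  60.        ])] [590.14018889 170.43890565  60.        ]
hub [590.12958757 170.17290581  62.        ]
[array([577.91454675, 166.05222677,  93.        ]), array([599.18300388, 165.51613116,  97.        ]), array([582.01405573, 165.51943431,  97.        ])]
boss [588.7320288  128.45451408 165.98167537] [-0.3064954  64.16436322  8.        ]
jaw mid [array([588.85604253, 168.89466885, 162.98167537]), array([588.7673581 , 168.8946846 , 162.98167537])]
```

The measurements hold up: tip 20.2, shoulder 30.2 and washer 52.1 mm across against 20, 30 and 52. The axle is at (590.1, 166.1) and the ring is TCP + (−0.3, 136.2). Moving over the tip, then down to just above it for a check.

Run:
```python
from bench import r
from h import *
r.move_linear((590.35,29.9,150),v=100)
r.move_linear((590.35,29.9,122),v=60); r.pause(.3)
print(r.current_time_s(),r.current_ee_pos(),np.round(r.current_tcp_rot(),4),np.round(r.current_force(),1),r.current_width())
s=r.camera("side"); np.save("s8.npy",s,allow_pickle=True); np.save("T8.npy",r.current_ee_pos()); crop(s,280,195,60,60,10,"pics/s8.png")
c=r.camera("top"); crop(c,215,145,110,80,7,"pics/t8.png")
T=r.current_ee_pos()
for z in (19,): 
  C=T+[-.3,136.2,-z]
  for P in (C+[21,0,0],C-[21,0,0],C+[0,21,0],C): print((np.array(proj(s,P))-[279.5,194.5])*10-.5)
for P in ((590.1,166.1,97),(590.1,176.1,97),(590.1,156.1,97),(600.1,166.1,97)): print("tip",(np.array(proj(s,P))-[279.5,194.5])*10-.5)
```

```text
14.8667 [590.56499825  29.89286569 122.33974501] [[ 7.e-04  0.e+00  1.e+00]
 [-0.e+00  1.e+00 -0.e+00]
 [-1.e+00 -0.e+00  7.e-04]] [-0.1  0.7 -2.7] 37.21237575309409
[192.7470768  412.08531405]
[362.90813618 404.29658029]
[282.46489136 463.91169103]
[277.91407824 408.18698912]
tip [278.59654944 427.76421331]
tip [280.7440431  454.14371874]
tip [276.48053016 401.77133472]
tip [238.19107486 429.62314618]
```

View pics/s8.png

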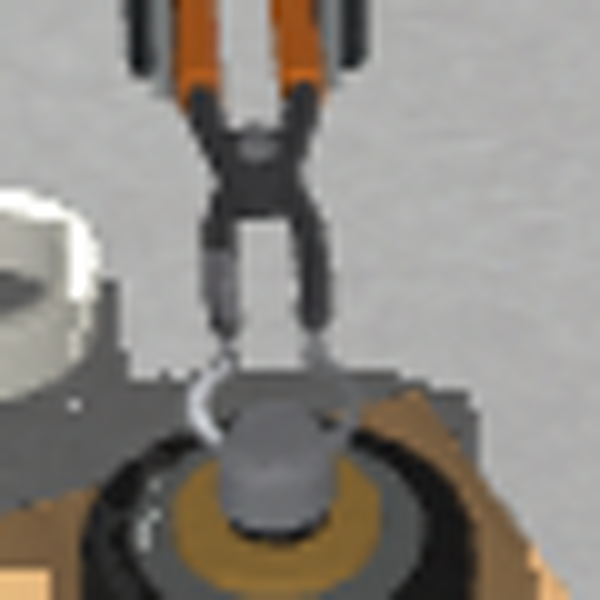

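View pics/t8.png

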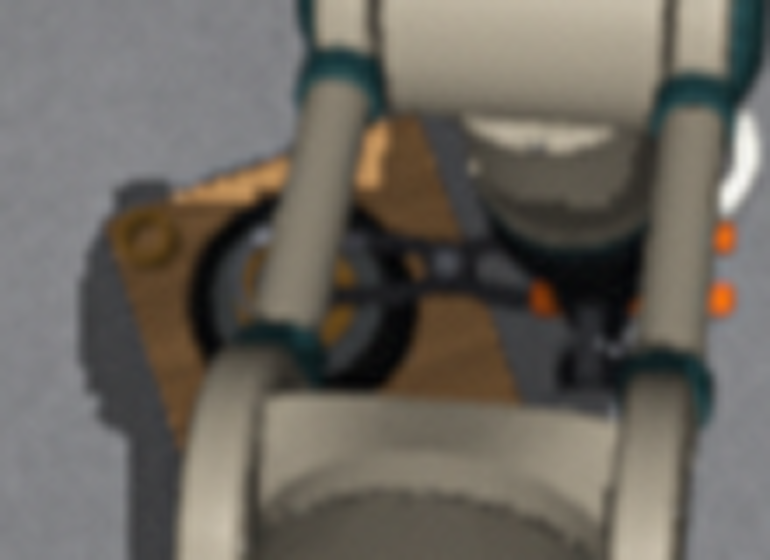

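Run:
```python
from h import *
s=np.load("s8.npy",allow_pickle=True).item()
im=s["image"][226:252,294:322,::-1].astype(float)
g=im.mean(2); o=np.clip((im-40)*255/140,0,255).astype(np.uint8)
cv2.imwrite("pics/s8c.png",cv2.resize(o,None,fx=22,fy=22,interpolation=cv2.INTER_NEAREST))
print(np.round(g[:, 10:18].mean(1)))
```

```text
[138. 143. 162. 165. 161. 161.  91.  90.  90.  97.  98. 100. 101. 101.
 106. 112. 119. 114. 109. 108. 108.  95.  38.  74.  92.  92.]
```

View pics/s8c.png

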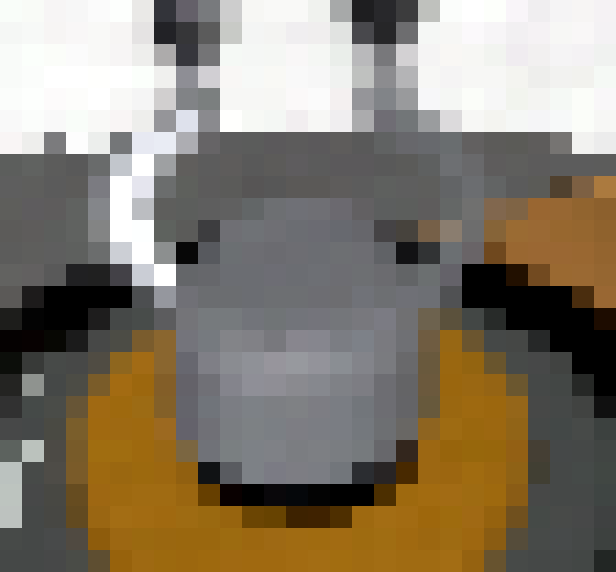

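Ring arc sits symmetric around the axle: left edge at col 299.4, mid-row ~235, as predicted within half a pixel. Descending slowly with a guard.

Run:
```python
from bench import r
from h import *
f0=r.current_force()
for z in (112,104,98,92.5):
    h=r.move_linear((590.25,29.9,z),v=20,guard=4)
    print(z,h,np.round(r.current_ee_pos(),2),np.round(r.current_force(),2),np.round(r.current_ft_torque(),3),round(r.current_width(),2),round(r.current_time_s(),2))
    if h: break
r.pause(.3)
print(np.round(r.current_ee_pos(),2),np.round(r.current_force(),2),np.round(r.current_ft_torque(),3))
s=r.camera("side"); np.save("s9.npy",s,allow_pickle=True); crop(s,280,205,55,55,11,"pics/s9.png")
w=r.camera("wrist"); np.save("w9.npy",w,allow_pickle=True); cv2.imwrite("pics/w9.png",w["image"][:,:,::-1])
```

```text
112 False [590.27  29.92 111.9 ] [-0.3  -0.41 -1.9 ] [-0.063  0.003  0.002] 36.95 15.62
104 False [590.19  29.92 103.86] [-0.4   0.05 -2.7 ] [-0.06  -0.019 -0.045] 37.3 16.17
98 False [590.14  29.9   97.79] [ 0.26 -0.28 -1.22] [-0.108 -0.029  0.066] 36.75 16.62
92.5 False [590.13  29.91  92.3 ] [-0.34  0.09 -2.22] [-0.13  -0.028 -0.041] 37.09 17.04
[590.32  29.89  92.61] [ 0.2  -1.06 -2.95] [-0.079 -0.062  0.025]
```

View pics/s9.png

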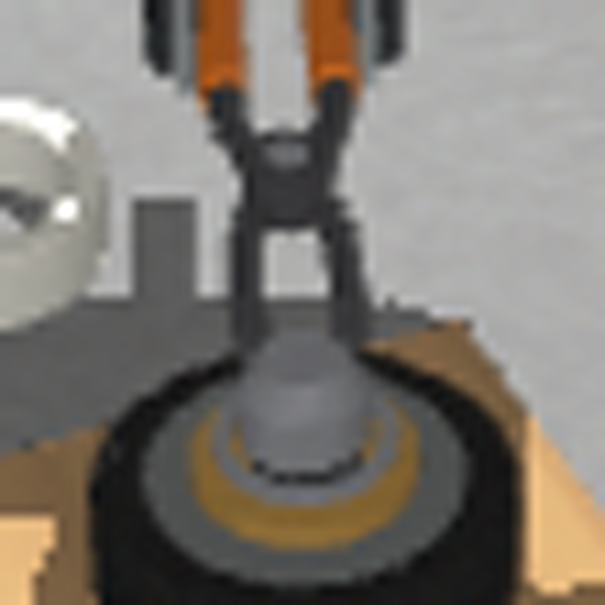

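View pics/w9.png

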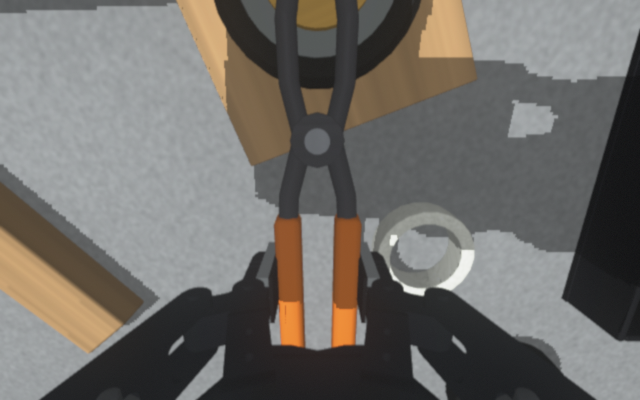

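The ring is around the axle and clear of it: side crop ring spans columns 213–400 and the axle 240–373, both centred at 306. The force is unchanged from free carrying. Next is the height check.

Run:
```python
from h import *
s=np.load("s9.npy",allow_pickle=True).item()
u0,v0,W,H,k=290,232,32,26,22
im=s["image"][v0:v0+H,u0:u0+W,::-1].astype(float)
o=np.clip((im-30)*255/150,0,255).astype(np.uint8)
cv2.imwrite("pics/s9c.png",cv2.resize(o,None,fx=k,fy=k,interpolation=cv2.INTER_CUBIC))
q=lambda P:np.round((np.array(proj(s,P))-[u0-.5,v0-.5])*k-.5)
a=(590.1,166.1)
print("tip back/front",q((a[0],a[1]-10,97)),q((a[0],a[1]+10,97)))
print("washer front top/bottom",q((a[0],a[1]+26,69)),q((a[0],a[1]+26,62)),"L",q((a[0]+26,a[1],69)),"R",q((a[0]-26,a[1],69)))
print("groove top edge front",q((a[0],a[1]+15,75)),"groove bottom",q((a[0],a[1]+13,69)))
for z in (71,72,73.5,75): print(z,"outer front bottom",q((590.0,166.1+21,z-1.5)),"inner front top",q((590,166.1+17,z+1.5)))
```

```text
tip back/front [389.  70.] [398. 186.]
washer front top/bottom [409. 470.] [410. 517.] L [169. 327.] R [624. 305.]
groove top edge front [403. 364.] groove bottom [403. 392.]
71 outer front bottom [407. 437.] inner front top [405. 393.]
72 outer front bottom [407. 430.] inner front top [405. 386.]
73.5 outer front bottom [407. 420.] inner front top [405. 376.]
75 outer front bottom [407. 410.] inner front top [405. 366.]
```

View pics/s9c.png

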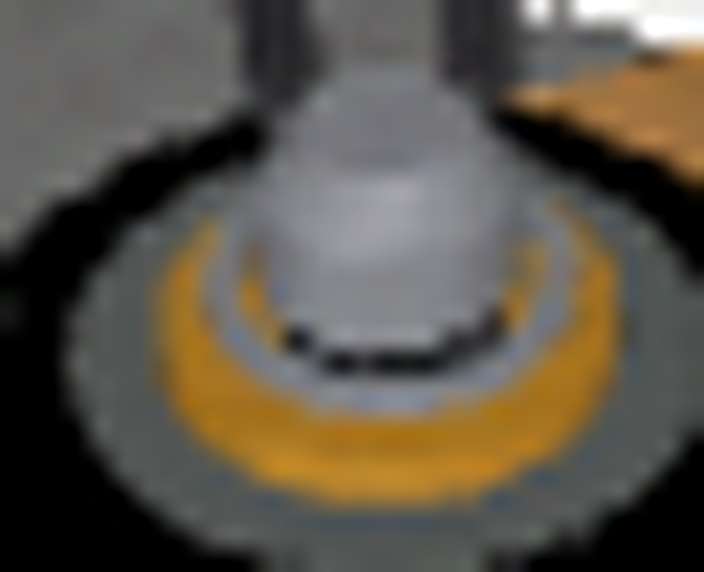

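With the washer and axle edges as reference, the ring reads about 72.7 mm (by kinematics 73.5). Lowering 0.7 mm puts it mid-groove with clear margin over the washer.

Run:
```python
from bench import r
from h import *
h=r.move_linear((590.25,29.9,91.8),v=10,guard=4); r.pause(.6)
for i in range(4):
    print(h,np.round(r.current_ee_pos(),2),np.round(r.current_force(),2),np.round(r.current_ft_torque(),3),round(r.current_width(),2)); r.pause(.1)
print(r.current_time_s())
s=r.camera("side"); crop(s,290,232,32,26,22,"pics/s10.png"); cv2.imwrite("pics/s10f.png",s["image"][:,:,::-1])
```

```text
False [590.27  29.88  91.81] [ 0.92  0.03 -2.85] [-0.05  -0.002 -0.012] 36.77
False [590.22  29.9   91.79] [ 0.5 -0.2 -2.7] [-0.027  0.001 -0.009] 37.37
False [590.23  29.88  91.79] [-0.85  0.84 -2.86] [-0.112  0.028 -0.027] 37.03
False [590.26  29.89  91.8 ] [ 0.34 -0.4  -3.42] [-0.101 -0.021  0.061] 36.93
18.6917
```

View pics/s10.png

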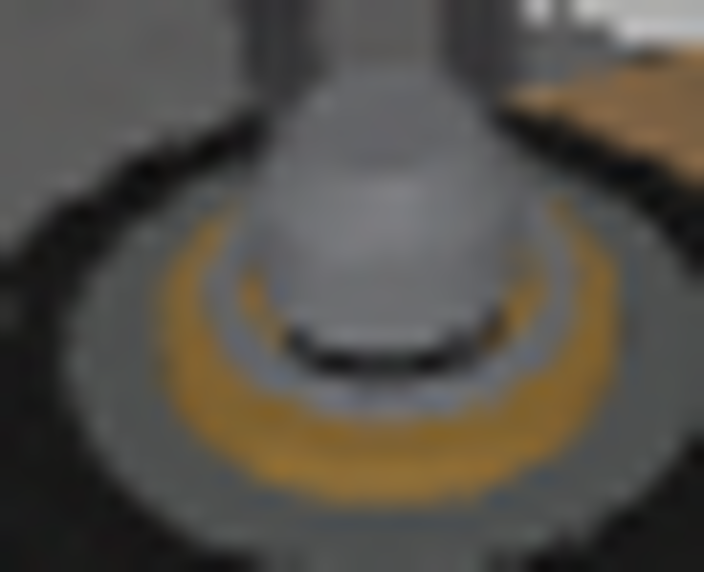

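View pics/s10f.png

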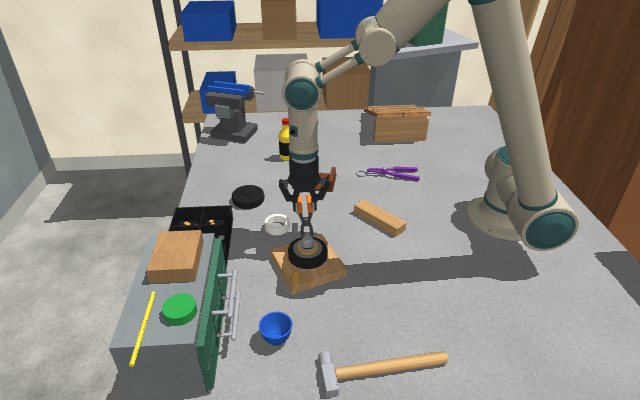

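The ring circles the groove symmetrically: columns 205–578 with the axle centred at 390, and the front outer edge at row 420 (z ≈ 72). The force is still only the pliers' weight, and the bystanders stand where they were.

Run:
```python
from bench import r
r.hand_in(); print(r.current_time_s(),r.current_width(),r.current_force())
```

```text
the job is handed in; nothing more can be done
the job is handed in; nothing more can be done
```

I squeezed the orange pliers fully on their rest and lifted them. I then slid the spread ring level down over the axle to the groove and handed the job in at about 18.7 s, still holding.

**Position:** In the last picture the ring is centred on the axle at about 72 mm height, the middle of the groove, with clear washer visible around it. By the arm's own position it reads about 72.7 mm. That is a 0.7 mm disagreement, but both values leave at least about 1.3 mm above the washer.

**Contact:** The vertical force stayed at about −2.9 N, roughly the pliers' weight, and no guard tripped on the way down, so I saw no sign of the ring touching the axle or washer.

**Grip:** The fingers read about 37 mm, less than the 40 mm given for fully squeezed. They stopped there during the squeeze and the handles look parallel, so I take the ring as fully spread. I could not read the jaw joint directly.

**Surroundings:** In the last side picture the bystanders in view stand where they were; the red look-alike was hidden behind the arm.

**One detour:** While measuring the axle I first moved the wrong way, so the tip left the wrist view. I then moved forward with the ring high above the tip, and nothing was touched.

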